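# Find and punch the balance point of a sealed tube

### The job

The square tube on the balancing stand is weighted unevenly inside and lies with its left part down. Slide it along the knife edge with gentle nudges on its end caps, without gripping or lifting it, until it balances level by itself with nothing touching it; then press the stand's red punch button down gently until the tip marks the tube there, and let it spring back so that the tube is left balanced. Do not touch the tube with the punch before it balances, and leave the things around alone.

Things in the scene. Friction and masses are not known exactly. Their poses are not given: they have to be found in the camera images.
- stand: Balancing stand, fixed. Blue base plate 90 x 210 x 12 mm; origin at the centre of its underside, own y along the tube (left seen from the robot at yaw 0), x across it, z up; yaw varies. Steel cheeks (tops at z 82 mm, 60 mm long) guide the tube sideways with 2 mm play; a dark bridge over it (underside at z 111, top at 125 mm) carries the red punch.
- knife (a point): Middle of the top of the blunt knife edge: a flat steel ridge 10 mm wide (stand's y) that runs along the stand's x, 70 mm above the bench. The tube rests level and stable only while its centre of mass is over these 10 mm; let go there from a tilt it may rock for 2 to 6 s before it rests: a tube that rocks without lying down on a rest is balanced, so wait.
- left_rest (a point): Top of the left rubber-topped end rest, 95 mm to the left (+y of the stand) of the knife edge and 2.5 mm lower; the right rest is its mirror image. An unbalanced tube lies on one of them, tilted about 0.027 rad.
- tube: Loose square aluminium tube, 280 mm long (own y), 20 wide (x), 24 high (z), flush black end caps, thin blue line at mid-length; 0.16 to 0.28 kg. Origin: centre of its underside. It lies across the knife edge under the bridge, own y along the stand's y. Hidden slugs put its centre of mass up to 28 mm to either side of mid-length. Its middle starts 40 to 58 mm left of the knife edge.
- tube_left_end (a point): Centre of the tube's left end face (+y of the tube, 12 mm above its underside). A push of 1 to 4 N slides the tube; more than 10 N spoils it. While something touches an end, friction there can hold the tilt, so the balance shows only when the tube is let go; it then tips or rocks: watch it come to rest.
- tube_right_end (a point): Centre of the tube's right end face (-y of the tube, 12 mm above its underside). At all useful positions the ends stand out beyond the stand's base plate.
- punch: Red round punch button, 26 mm across, 8 mm thick, on a steel stem above the bridge; it moves straight down. Origin: centre of the red cap's underside, 154 mm above the bench when up.
- punch_top (a point): Centre of the red button's top face, 162 mm above the bench when up, straight over the knife edge's middle. Travel 20 mm. Its spring pushes back with 1.5 N at first, growing 0.15 N per mm; after 6 mm the tip meets a level tube and adds 0.4 N per mm. 6 to 7 N on the button (about 13 mm down) marks well; it must never take 25 N.
- punch_tip: Brass marking tip under the punch, sprung in the stem; its point (the origin) hangs 100 mm above the bench when up, 6 mm over the top of a level tube. It pushes on the tube with 0.4 N per mm beyond first touch; over 1.5 N leaves a mark.
- oil_bottle: Bystander: white dropper bottle with red cap, 32 mm wide, 124 mm tall, upright on the bench beyond the stand. Origin at the centre of its underside.
- stator: Bystander: cream potted coil with black shaft up, 66 x 75 mm, 99 mm tall, beyond the stand. Origin at the centre of its underside.
- flux_tin: Bystander: tin with yellow lid, 58 mm wide, 27 mm tall, beyond the stand. Origin at the centre of its underside.

How it is judged:
By the outcome, as a careful person would: the job done as asked, in the order asked, and still so for the second after the job is handed in, with the robot touching nothing.
It also fails if it takes over 72 s, if anything falls off the work surface, if the arm or the gripper's body presses on something with over 40 N, if the wrist force passes 120 N, or if a joint passes its speed limit or range.

### The arm

A 6-joint arm with a two-finger parallel gripper is mounted at the origin on a cart in front of the work surface, level with it; the furniture and walls round the work are solid. World frame = base frame: x ahead of the robot, y to its left, z up, the work surface at z = 0. Lengths are in m, angles in rad, forces in N, time in s.
With the tool pointing down it reaches from about 0.4 to 0.825 m from the base axis. Payload 7 kg.
Tool frame: the origin (TCP) lies at the very end of the fingers, on their centre line; the grasp point (between the pads) lies 19 mm behind it; z points along the fingers, y is the line along which they close (so a half turn about z gives the same grasp; the last joint's range is limited). The gripper opens to 88 mm and grips with 3 to 60 N. Pads are 19 mm wide; open, the fingers measure 130 mm over their backs; the gripper's body (78 mm by 193 mm) begins 47 mm behind the grasp point.
Start: joints at [-0.882, 0.359, 0.012, 0, -1.224, -0.288], TCP at [0.263, -0.621, 0.227] pointing down, gripper open.
Joint ranges: [-3.07, 3.07], [-1.43, 2.12], [-1.02, 1.25], [-3.03, 1.67], [-3.05, -0], [-3.03, 3.03]. Speed limits (rad/s): [2.39, 2.39, 3.01, 3.14, 3.14, 3.14].

### API

Orientations are given as [roll, pitch, yaw] about the fixed x, y, z axes, in that order (R = Rz(yaw) Ry(pitch) Rx(roll)).
In Python, from station import arm gives the robot as it stands. The module is installed in compiled form; this text tells all that it offers.
- The arm moves only by the shell command python3 -m crank 'ROWS' [FORCE]. ROWS is JSON, a list of rows, each an object of numbers: "dx", "dy", "dz": the shift along the world's x, y, z in m; "twist": the turn about the world's z in degrees; "grip": the opening, from -1 (shut) to 1 (fully open). A call has exactly 5 rows; each row is the pose to reach, as a shift and turn from the pose commanded when the call began; what a row does not reach only later rows make up. A row lasts 1/12 s, in which the tool goes at most 41.7 mm and 7.16 degrees, less where a joint would pass 70% of its speed; a pose out of reach is approached as far as the arm can. A call with a gripper value outside its range is refused whole. The fingers move at their own pace and stop on an object; FORCE is the grip in N (left out, the last holds). Time passes only in rows, so rows that repeat a pose let the fingers close, or fill a call up. It gives the time, the measured TCP pose, the force, the opening and the grip force at its end, in the units of the state.
- arm.get_state(): the state, without advancing time (a new reading comes with each control period).
- arm.grab_frame(name): name is "scene" or "top" or "wrist"; returns the picture (420x560x3 uint8, red, green, blue); there is no depth.
- arm.get_calibration(name): a dict with "fx", "fy", "cx", "cy" (pixels), "cam_to_world" (4x4, takes a point from camera to world coordinates); the wrist camera has in their place "tool_from_camera" (4x4, takes a point from camera to tool coordinates, whose origin is the TCP and whose axes are the flange's). Camera axes: x right, y down, z forward; pixel columns grow to the right and rows downward; lengths in m; the calibration is good to about 2 mm. A picture is of the moment at which its call begins: read the wrist's pose just before it. get_calibration takes no time and is no camera call.
- arm.job_done(): hands the job in; it is judged then, once.
The state is a dict: "t": time; "q": joint angles; "qd": joint speeds; "joint_efforts": joint torques, N m; "eef_pos": TCP position; "ee_rot": TCP orientation; "force": force on the tool from outside, world axes, zero at the start; "moment": the same for the moment, N m; "width": finger opening in m; "gripper_force": force on a finger pad.
Only numpy, scipy, OpenCV 4.12 (cv2) and the standard library are available. Lean on these libraries where they do the work, as an engineer would, in place of code of your own. Each camera call takes 0.05 s, during which the arm holds its last target. There are 200 camera calls.

## Working session

There is one attempt and no reset: what is moved stays moved. The work goes in short steps, Python scripts to look and compute and a shell command to move; the robot and the scene stay as the last step left them, time stands still between calls to the robot, and variables do not carry over. Pictures are saved under pics/ and viewed, at most 10 in all, crops included, and the job is handed in when it is done.

```bash
mkdir -p pics; cat > h.py <<'E'
import numpy as np, cv2
from station import arm
def snap(n,f):
    im=arm.grab_frame(n); cv2.imwrite('pics/'+f+'.png',im[:,:,::-1]); return im
def ray(n,u,v,z):
    c=arm.get_calibration(n);T=np.array(c['cam_to_world'])
    d=T[:3,:3]@np.array([(u-c['cx'])/c['fx'],(v-c['cy'])/c['fy'],1]);o=T[:3,3]
    return o+d*(z-o[2])/d[2]
def proj(n,p):
    c=arm.get_calibration(n);T=np.array(c['cam_to_world'])
    q=T[:3,:3].T@(np.array(p)-T[:3,3]);return c['fx']*q[0]/q[2]+c['cx'],c['fy']*q[1]/q[2]+c['cy']
E
python3 - <<'E'
from h import *
np.set_printoptions(precision=4,suppress=True)
a=snap('scene','s0');b=snap('top','t0')
for n in('scene','top'):
    c=arm.get_calibration(n);print(n,c['fx'],c['cx'],c['cy']);print(np.array(c['cam_to_world']))
s=arm.get_state();print(s['t'],s['eef_pos'],s['ee_rot'],s['force'],s['width'])
E
```

```text
scene 416.4963796617631 279.51904461983435 205.89541082741906
[[ 0.7226 -0.2914  0.6269  0.0253]
 [-0.6908 -0.2689  0.6712 -0.6789]
 [-0.0271 -0.918  -0.3956  0.4558]
 [ 0.      0.      0.      1.    ]]
top 380.9449471187042 281.6157124391053 205.69005315305768
[[-0.0293 -0.9832  0.1802  0.3876]
 [-0.9992  0.0335  0.0202 -0.1197]
 [-0.0259 -0.1795 -0.9834  0.9574]
 [ 0.      0.      0.      1.    ]]
0.1 [ 0.2632 -0.6211  0.2257] [ 3.1401 -0.0001 -2.7409] [-0.2293  0.4939 -0.9871] 0.08768475319692046
```

View pics/s0.png

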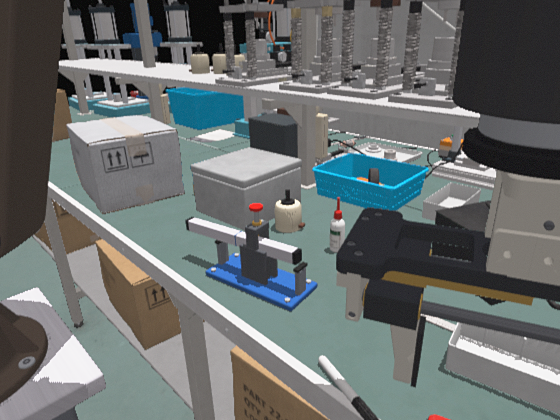

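View pics/t0.png

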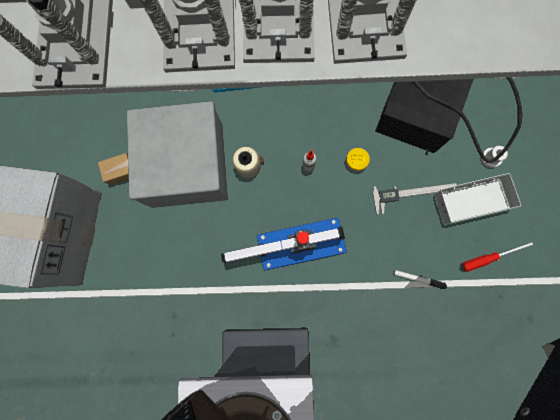

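The top view shows the stand with its red punch at about (302,237). The tube's left cap is at (224,258) and its right cap at (341,234). The bystanders are beyond the stand, at rows 155-162.

```bash
python3 - <<'E'
from h import *
np.set_printoptions(precision=4,suppress=True)
a=cv2.imread('pics/t0.png');c=a[205:285,210:355]
cv2.imwrite('pics/t0c.png',cv2.resize(c,None,fx=5,fy=5,interpolation=cv2.INTER_CUBIC))
r=a.astype(int);B,G,R=r[...,0],r[...,1],r[...,2]
m=(R>150)&(G<80)&(B<80);m[:200]=0;m[270:]=0;m[:,:270]=0;m[:,340:]=0
v,u=np.nonzero(m);print(u.mean(),v.mean(),len(u),ray('top',u.mean(),v.mean(),.162))
m=((B>120)&(R<60)).astype(np.uint8);m[:200]=0;m[290:]=0;m[:,:210]=0;m[:,400:]=0
p=cv2.findNonZero(m);h=cv2.minAreaRect(p);print(h)
q=[ray('top',*x,.012)[:2] for x in cv2.boxPoints(h)];q=np.array(q);print(q,q.mean(0));e=np.roll(q,-1,0)-q;print(np.linalg.norm(e,axis=1),np.arctan2(e[:,1],e[:,0]))
E
```

```text
302.4159292035398 237.38938053097345 113 [ 0.4646 -0.1449  0.162 ]
((300.9720764160156, 243.143310546875), (35.957435607910156, 84.7184829711914), 77.82854461669922)
[[ 0.49   -0.0338]
 [ 0.5282 -0.2419]
 [ 0.4403 -0.2556]
 [ 0.403  -0.0509]] [ 0.4654 -0.1455]
[0.2116 0.0889 0.2081 0.0887] [-1.3896 -2.9873  1.7508  0.1945]
```

View pics/t0c.png

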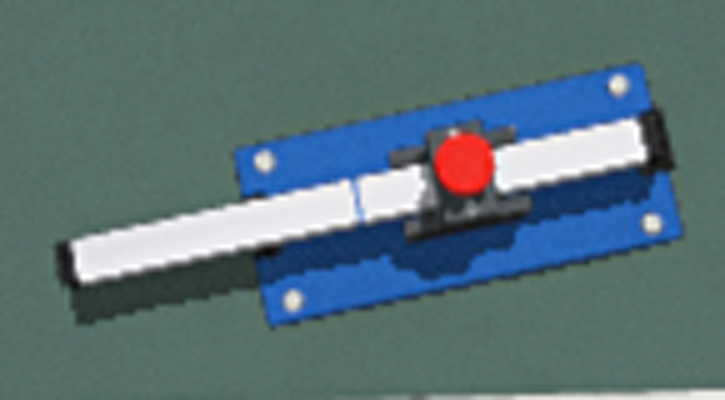

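The crop shows the tube's left end at crop (60,264), the blue line at (358,202), the right end at (668,137) and the punch at (464,163). The fingertips are to push on the left end cap.

```bash
python3 - <<'E'
from h import *
np.set_printoptions(precision=4,suppress=True)
f=lambda x,y:(210+x/5-.4,205+y/5-.4)
L=ray('top',*f(60,264),.089);M=ray('top',*f(358,202),.0925);R=ray('top',*f(668,137),.098)
print(L,M,R,np.linalg.norm(L-R)); d=(L-R)[:2];print(np.arctan2(-d[0],d[1]))
P=np.array([.465,-.145]);u=d/np.linalg.norm(d);print(u,[(x[:2]-P)@u for x in(L,M,R)],[(x[:2]-P)@[u[1],-u[0]] for x in(L,M,R)])
# scene projections
for p in(L,M,R,[.465,-.145,.162]): print(proj('scene',p))
E
```

```text
[0.432  0.0379 0.089 ] [ 0.4556 -0.0984  0.0925] [ 0.48   -0.2392  0.098 ] 0.2813610990451135
0.17156469861675372
[-0.1707  0.9853] [np.float64(0.18581740373925565), np.float64(0.047543641386283746), np.float64(-0.0953997153269104)] [np.float64(-0.001280168696436084), np.float64(-0.0013137035687370673), np.float64(-0.0012801686964360928)]
(np.float64(189.1010556116449), np.float64(217.93957621367653))
(np.float64(237.9053985052596), np.float64(232.87958001816813))
(np.float64(299.45865589134064), np.float64(250.7522982759962))
(np.float64(255.58124391039598), np.float64(204.7975136376179))
```

```bash
python3 -m crank '[{"dx":0.02,"dy":0.037,"grip":-1,"twist":-3},{"dx":0.04,"dy":0.073,"grip":-1,"twist":-6},{"dx":0.06,"dy":0.11,"grip":-1,"twist":-9},{"dx":0.08,"dy":0.146,"grip":-1,"twist":-12},{"dx":0.1,"dy":0.182,"grip":-1,"twist":-12.5}]' 5
```

```text
invalid input at $[0]: expected keys dx, dy, dz, twist, grip
```

```bash
python3 -m crank '[{"dx":0.02,"dy":0.035,"dz":0,"grip":-1,"twist":-3},{"dx":0.04,"dy":0.07,"dz":0,"grip":-1,"twist":-6},{"dx":0.06,"dy":0.105,"dz":0,"grip":-1,"twist":-9},{"dx":0.08,"dy":0.14,"dz":0,"grip":-1,"twist":-12},{"dx":0.1,"dy":0.175,"dz":0,"grip":-1,"twist":-12.7}]' 5
python3 -m crank '[{"dx":0.02,"dy":0.035,"dz":0,"grip":-1,"twist":0},{"dx":0.04,"dy":0.07,"dz":0,"grip":-1,"twist":0},{"dx":0.06,"dy":0.105,"dz":0,"grip":-1,"twist":0},{"dx":0.08,"dy":0.14,"dz":0,"grip":-1,"twist":0},{"dx":0.09,"dy":0.18,"dz":0,"grip":-1,"twist":0}]'
python3 -m crank '[{"dx":0.0,"dy":0.04,"dz":0,"grip":-1,"twist":0},{"dx":0.0,"dy":0.08,"dz":0,"grip":-1,"twist":0},{"dx":0.0,"dy":0.12,"dz":0,"grip":-1,"twist":0},{"dx":-0.01,"dy":0.16,"dz":0,"grip":-1,"twist":0},{"dx":-0.015,"dy":0.2,"dz":0,"grip":-1,"twist":0}]'
```

```text
t: 0.52
eef_pos: [0.3636, -0.4447, 0.2261]
ee_rot: [3.141, -0.0, -2.966]
force: [1.3, -0.8, 0.5]
width: 0.0599
gripper_force: 0.0
t: 0.93
eef_pos: [0.4548, -0.2649, 0.2262]
ee_rot: [-3.141, -0.0, -2.962]
force: [1.2, 0.2, 0.9]
width: 0.0265
gripper_force: 0.0
t: 1.35
eef_pos: [0.4371, -0.0649, 0.2263]
ee_rot: [3.141, -0.001, -2.963]
force: [1.1, 0.5, 1.0]
width: 0.0006
gripper_force: 0.0
```

```bash
python3 -m crank '[{"dx":-0.003,"dy":0.04,"dz":0,"grip":-1,"twist":0},{"dx":-0.007,"dy":0.08,"dz":0,"grip":-1,"twist":0},{"dx":-0.01,"dy":0.12,"dz":0,"grip":-1,"twist":0},{"dx":-0.014,"dy":0.149,"dz":0,"grip":-1,"twist":0},{"dx":-0.014,"dy":0.149,"dz":-0.03,"grip":-1,"twist":0}]'
python3 -m crank '[{"dx":0,"dy":0,"dz":-0.04,"grip":-1,"twist":0},{"dx":0,"dy":0,"dz":-0.08,"grip":-1,"twist":0},{"dx":0,"dy":0,"dz":-0.12,"grip":-1,"twist":0},{"dx":0,"dy":0,"dz":-0.122,"grip":-1,"twist":0},{"dx":0,"dy":0,"dz":-0.122,"grip":-1,"twist":0}]'
python3 - <<'E'
from h import *
a=snap('scene','s1');b=snap('top','t1');w=snap('wrist','w1')
z=lambda im,v,u:cv2.resize(im[v:v+100,u:u+160,::-1],(640,400),interpolation=2)
cv2.imwrite('pics/c1.png',np.vstack([z(a,170,160)[:300],z(b,205,200)[:300]]))
print(arm.get_state()['force'])
E
```

```text
t: 1.77
eef_pos: [0.4272, 0.0881, 0.2009]
ee_rot: [3.139, 0.01, -2.957]
force: [2.2, 2.5, -0.1]
width: 0.0009
gripper_force: 0.0
t: 2.18
eef_pos: [0.423, 0.0815, 0.0734]
ee_rot: [-3.139, -0.005, -2.962]
force: [0.8, -0.1, 0.8]
width: -0.0
gripper_force: 0.0
[0.91147648 1.02532121 0.09454911]
```

View pics/c1.png

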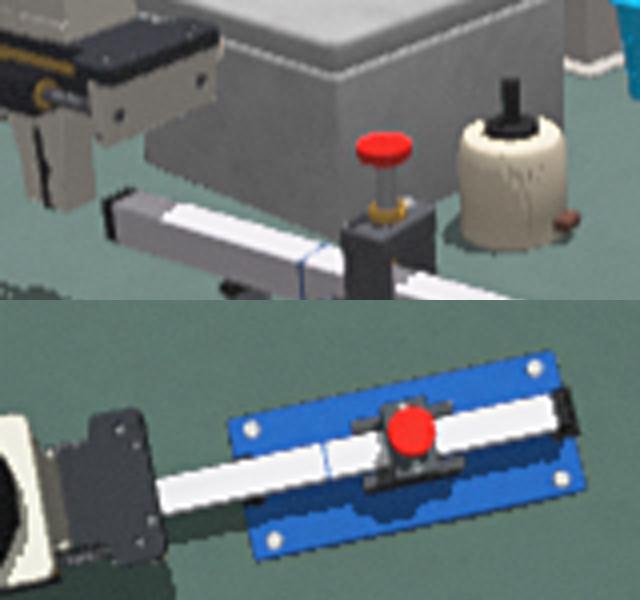

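View pics/w1.png

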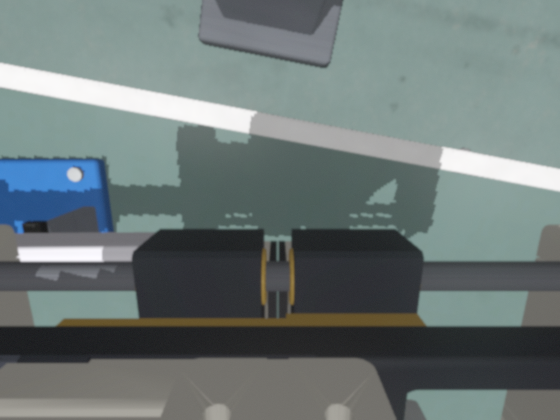

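The scene picture shows the closed fingers at crop (65,200), just beyond the left cap at (110,215). The path is clear. I'll build a tilt meter from the tube's near-top edge as seen in both fixed cameras.

```bash
cat >> h.py <<'E'
U=np.array([-.172,.985,0]);X=np.array([.985,.172,0]);P0=np.array([.465,-.145,0])
def plane(n,im,srng,dbg=False):
    g=cv2.GaussianBlur(im,(3,3),0).astype(float).min(2) if n=='top' else im.astype(float).mean(2)
    pts=[]
    for s in srng:
        p=P0+s*U-.0115*X+[0,0,.094];u,v=proj(n,p);c=int(round(u))
        if not 3<c<556: continue
        r=np.arange(int(v)-6,int(v)+8);pr=g[r,c];d=-np.diff(pr);k=int(d.argmax())
        if d[k]<18 or k in(0,len(d)-1): continue
        w=d[k-1:k+2].clip(0);pts.append((c,r[0]+.5+(w*[k-1,k,k+1]).sum()/w.sum()))
    pts=np.array(sorted(set(pts)),np.float32)
    l=cv2.fitLine(pts,cv2.DIST_HUBER,0,.01,.01).ravel()
    c=arm.get_calibration(n);T=np.array(c['cam_to_world'])[:3,:3]
    a=[T@[(x-c['cx'])/c['fx'],(y-c['cy'])/c['fy'],1] for x,y in((l[2],l[3]),(l[2]+l[0]*50,l[3]+l[1]*50))]
    res=np.abs((pts[:,0]-l[2])*l[1]-(pts[:,1]-l[3])*l[0])
    return np.cross(*a),len(pts),np.median(res)
def tilt(a=None,b=None):
    a=arm.grab_frame('scene') if a is None else a;b=arm.grab_frame('top') if b is None else b
    S=np.r_[np.arange(-.085,-.04,.0015),np.arange(.04,.15,.0015)]
    n1,k1,r1=plane('scene',a,S);n2,k2,r2=plane('top',b,S)
    d=np.cross(n1,n2);d/=np.linalg.norm(d);d*=np.sign(d[1])
    return 'tilt %.4f yaw %.3f n %d %d res %.2f %.2f'%(-d[2],np.arctan2(-d[0],d[1]),k1,k2,r1,r2)
E
python3 - <<'E'
from h import *
f=lambda n:cv2.imread('pics/%s.png'%n)[:,:,::-1]
print(tilt(f('s0'),f('t0')));print(tilt(f('s1'),f('t1')))
E
python3 -m crank '[{"dx":0.0004,"dy":-0.002,"dz":0,"grip":-1,"twist":0},{"dx":0.0007,"dy":-0.004,"dz":0,"grip":-1,"twist":0},{"dx":0.001,"dy":-0.006,"dz":0,"grip":-1,"twist":0},{"dx":0.0014,"dy":-0.008,"dz":0,"grip":-1,"twist":0},{"dx":0.0018,"dy":-0.010,"dz":0,"grip":-1,"twist":0}]'
python3 -m crank '[{"dx":0.0004,"dy":-0.002,"dz":0,"grip":-1,"twist":0},{"dx":0.0007,"dy":-0.004,"dz":0,"grip":-1,"twist":0},{"dx":0.001,"dy":-0.006,"dz":0,"grip":-1,"twist":0},{"dx":0.0014,"dy":-0.008,"dz":0,"grip":-1,"twist":0},{"dx":0.0018,"dy":-0.010,"dz":0,"grip":-1,"twist":0}]'
```

```text
tilt 0.0284 yaw 0.178 n 62 68 res 0.03 0.08
tilt 0.0289 yaw 0.178 n 62 66 res 0.04 0.10
t: 2.75
eef_pos: [0.4263, 0.0723, 0.075]
ee_rot: [3.141, 0.001, -2.962]
force: [0.1, 0.2, -0.5]
width: 0.0002
gripper_force: 0.0
t: 3.17
eef_pos: [0.4279, 0.0622, 0.0745]
ee_rot: [-3.141, -0.0, -2.962]
force: [0.5, -0.2, -0.3]
width: 0.0002
gripper_force: 0.0
```

```bash
cat >> h.py <<'E'
def mid(b):
    """shift of the tube along U from the white/black boundary of the right cap, top view"""
    g=b.astype(float).mean(2);ss=np.arange(-.19,-.03,.0005);z=.096
    q=np.array([proj('top',P0+s*U-.0013*X+[0,0,z]) for s in ss],np.float32)
    pr=cv2.remap(g.astype(np.float32),q[:,0].reshape(1,-1),q[:,1].reshape(1,-1),cv2.INTER_LINEAR).ravel()
    d=np.diff(cv2.GaussianBlur(pr.reshape(1,-1),(9,1),0).ravel());k=int(d.argmax());return ss[k]
E
for i in 1; do python3 -m crank '[{"dx":0.0004,"dy":-0.002,"dz":0,"grip":-1,"twist":0},{"dx":0.0007,"dy":-0.004,"dz":0,"grip":-1,"twist":0},{"dx":0.001,"dy":-0.006,"dz":0,"grip":-1,"twist":0},{"dx":0.0014,"dy":-0.008,"dz":0,"grip":-1,"twist":0},{"dx":0.0018,"dy":-0.010,"dz":0,"grip":-1,"twist":0}]'; done
python3 - <<'E'
from h import *
f=lambda n:cv2.imread('pics/%s.png'%n)[:,:,::-1]
print(mid(f('t0')),mid(f('t1')))
a=arm.grab_frame('scene');b=arm.grab_frame('top');print(tilt(a,b),mid(b))
E
```

```text
t: 3.58
eef_pos: [0.4299, 0.0526, 0.0746]
ee_rot: [3.141, 0.0, -2.962]
force: [-0.3, 2.4, 0.0]
width: 0.0003
gripper_force: 0.9
-0.08399999999999991 -0.08449999999999991
tilt 0.0271 yaw 0.178 n 60 51 res 0.04 0.08 -0.08749999999999991
```

```bash
python3 -m crank '[{"dx":0.0004,"dy":-0.002,"dz":0,"grip":-1,"twist":0},{"dx":0.0007,"dy":-0.004,"dz":0,"grip":-1,"twist":0},{"dx":0.001,"dy":-0.006,"dz":0,"grip":-1,"twist":0},{"dx":0.0014,"dy":-0.008,"dz":0,"grip":-1,"twist":0},{"dx":0.0018,"dy":-0.010,"dz":0,"grip":-1,"twist":0}]'
python3 -m crank '[{"dx":0.0004,"dy":-0.002,"dz":0,"grip":-1,"twist":0},{"dx":0.0007,"dy":-0.004,"dz":0,"grip":-1,"twist":0},{"dx":0.001,"dy":-0.006,"dz":0,"grip":-1,"twist":0},{"dx":0.0007,"dy":-0.004,"dz":0,"grip":-1,"twist":0},{"dx":-0.0004,"dy":0.002,"dz":0,"grip":-1,"twist":0}]'
python3 -m crank '[{"dx":0,"dy":0,"dz":0,"grip":-1,"twist":0},{"dx":0,"dy":0,"dz":0,"grip":-1,"twist":0},{"dx":0,"dy":0,"dz":0,"grip":-1,"twist":0},{"dx":0,"dy":0,"dz":0,"grip":-1,"twist":0},{"dx":0,"dy":0,"dz":0,"grip":-1,"twist":0}]'
python3 - <<'E'
from h import *
a=arm.grab_frame('scene');b=arm.grab_frame('top');print(tilt(a,b),mid(b))
E
```

```text
t: 4.1
eef_pos: [0.4318, 0.0425, 0.0747]
ee_rot: [3.141, 0.001, -2.962]
force: [-1.0, 3.2, 2.4]
width: 0.0005
gripper_force: 1.6
t: 4.52
eef_pos: [0.4305, 0.0437, 0.0742]
ee_rot: [-3.141, -0.001, -2.964]
force: [0.4, 0.3, 0.7]
width: 0.0003
gripper_force: 0.0
t: 4.93
eef_pos: [0.431, 0.0445, 0.0745]
ee_rot: [-3.142, -0.0, -2.962]
force: [-0.4, -0.4, 0.6]
width: 0.0005
gripper_force: 0.0
tilt 0.0266 yaw 0.178 n 59 49 res 0.05 0.08 -0.10399999999999993
```

```bash
cat > look.py <<'E'
from h import *
a=arm.grab_frame('scene');b=arm.grab_frame('top');print(tilt(a,b),mid(b))
E
python3 -m crank '[{"dx":0.0004,"dy":-0.002,"dz":0,"grip":-1,"twist":0},{"dx":0.0007,"dy":-0.004,"dz":0,"grip":-1,"twist":0},{"dx":0.001,"dy":-0.006,"dz":0,"grip":-1,"twist":0},{"dx":0.0014,"dy":-0.008,"dz":0,"grip":-1,"twist":0},{"dx":0.0018,"dy":-0.010,"dz":0,"grip":-1,"twist":0}]'
python3 -m crank '[{"dx":0.0004,"dy":-0.002,"dz":0,"grip":-1,"twist":0},{"dx":0.0007,"dy":-0.004,"dz":0,"grip":-1,"twist":0},{"dx":0.001,"dy":-0.006,"dz":0,"grip":-1,"twist":0},{"dx":0.0004,"dy":-0.002,"dz":0,"grip":-1,"twist":0},{"dx":-0.0007,"dy":0.004,"dz":0,"grip":-1,"twist":0}]'
python3 -m crank '[{"dx":0,"dy":0,"dz":0,"grip":-1,"twist":0},{"dx":0,"dy":0,"dz":0,"grip":-1,"twist":0},{"dx":0,"dy":0,"dz":0,"grip":-1,"twist":0},{"dx":0,"dy":0,"dz":0,"grip":-1,"twist":0},{"dx":0,"dy":0,"dz":0,"grip":-1,"twist":0}]'
python3 look.py
```

```text
t: 5.45
eef_pos: [0.4331, 0.0344, 0.0746]
ee_rot: [3.141, 0.0, -2.963]
force: [0.2, 2.1, 0.2]
width: 0.0007
gripper_force: 0.9
t: 5.87
eef_pos: [0.432, 0.0382, 0.0745]
ee_rot: [-3.141, -0.0, -2.964]
force: [-0.1, -0.3, -0.2]
width: 0.0006
gripper_force: 0.0
t: 6.28
eef_pos: [0.4322, 0.0385, 0.0745]
ee_rot: [-3.142, -0.0, -2.962]
force: [-0.8, 0.5, 0.8]
width: 0.0006
gripper_force: 0.0
tilt 0.0259 yaw 0.178 n 60 47 res 0.05 0.11 -0.11249999999999993
```

```bash
python3 -m crank '[{"dx":0.0004,"dy":-0.002,"dz":0,"grip":-1,"twist":0},{"dx":0.0007,"dy":-0.004,"dz":0,"grip":-1,"twist":0},{"dx":0.001,"dy":-0.006,"dz":0,"grip":-1,"twist":0},{"dx":0.0014,"dy":-0.008,"dz":0,"grip":-1,"twist":0},{"dx":0.0018,"dy":-0.010,"dz":0,"grip":-1,"twist":0}]'
python3 -m crank '[{"dx":0.0004,"dy":-0.002,"dz":0,"grip":-1,"twist":0},{"dx":0.0007,"dy":-0.004,"dz":0,"grip":-1,"twist":0},{"dx":0.0007,"dy":-0.004,"dz":0,"grip":-1,"twist":0},{"dx":0,"dy":0,"dz":0,"grip":-1,"twist":0},{"dx":-0.0007,"dy":0.004,"dz":0,"grip":-1,"twist":0}]'
python3 -m crank '[{"dx":0,"dy":0,"dz":0,"grip":-1,"twist":0},{"dx":0,"dy":0,"dz":0,"grip":-1,"twist":0},{"dx":0,"dy":0,"dz":0,"grip":-1,"twist":0},{"dx":0,"dy":0,"dz":0,"grip":-1,"twist":0},{"dx":0,"dy":0,"dz":0,"grip":-1,"twist":0}]'
python3 look.py
```

```text
t: 6.8
eef_pos: [0.434, 0.0282, 0.0745]
ee_rot: [3.142, -0.0, -2.963]
force: [-1.0, 1.1, 1.0]
width: 0.0003
gripper_force: 1.4
t: 7.22
eef_pos: [0.4332, 0.0325, 0.0745]
ee_rot: [-3.141, -0.0, -2.963]
force: [-0.3, -0.4, -0.6]
width: 0.0001
gripper_force: 0.0
t: 7.63
eef_pos: [0.4333, 0.0325, 0.0745]
ee_rot: [-3.142, -0.0, -2.962]
force: [0.9, 0.1, -0.2]
width: 0.0003
gripper_force: 0.0
tilt 0.0238 yaw 0.178 n 62 45 res 0.09 0.10 -0.11649999999999994
```

```bash
python3 look.py; python3 -m crank '[{"dx":0,"dy":0,"dz":0,"grip":-1,"twist":0},{"dx":0,"dy":0,"dz":0,"grip":-1,"twist":0},{"dx":0,"dy":0,"dz":0,"grip":-1,"twist":0},{"dx":0,"dy":0,"dz":0,"grip":-1,"twist":0},{"dx":0,"dy":0,"dz":0,"grip":-1,"twist":0}]'
python3 look.py
```

```text
tilt 0.0241 yaw 0.178 n 60 44 res 0.07 0.09 -0.11599999999999994
t: 8.25
eef_pos: [0.4333, 0.0325, 0.0745]
ee_rot: [3.142, -0.0, -2.962]
force: [-0.0, -0.1, -0.0]
width: 0.0002
gripper_force: 0.0
tilt 0.0257 yaw 0.177 n 60 45 res 0.06 0.08 -0.11649999999999994
```

```bash
sed -i 's/np.arange(-.085,-.04/np.arange(-.105,-.04/' h.py; python3 -m crank '[{"dx":0.0004,"dy":-0.002,"dz":0,"grip":-1,"twist":0},{"dx":0.0007,"dy":-0.004,"dz":0,"grip":-1,"twist":0},{"dx":0.001,"dy":-0.006,"dz":0,"grip":-1,"twist":0},{"dx":0.0014,"dy":-0.008,"dz":0,"grip":-1,"twist":0},{"dx":0.0018,"dy":-0.010,"dz":0,"grip":-1,"twist":0}]'
python3 -m crank '[{"dx":0.0004,"dy":-0.002,"dz":0,"grip":-1,"twist":0},{"dx":0.0007,"dy":-0.004,"dz":0,"grip":-1,"twist":0},{"dx":0.0007,"dy":-0.004,"dz":0,"grip":-1,"twist":0},{"dx":0,"dy":0,"dz":0,"grip":-1,"twist":0},{"dx":-0.0007,"dy":0.004,"dz":0,"grip":-1,"twist":0}]'
python3 -m crank '[{"dx":0,"dy":0,"dz":0,"grip":-1,"twist":0},{"dx":0,"dy":0,"dz":0,"grip":-1,"twist":0},{"dx":0,"dy":0,"dz":0,"grip":-1,"twist":0},{"dx":0,"dy":0,"dz":0,"grip":-1,"twist":0},{"dx":0,"dy":0,"dz":0,"grip":-1,"twist":0}]'
python3 look.py
```

```text
t: 8.77
eef_pos: [0.4353, 0.0224, 0.0746]
ee_rot: [3.141, 0.0, -2.963]
force: [0.0, 2.4, 0.6]
width: 0.0007
gripper_force: 1.0
t: 9.18
eef_pos: [0.4342, 0.0265, 0.0745]
ee_rot: [-3.141, -0.0, -2.963]
force: [-0.2, -0.2, 0.5]
width: 0.0004
gripper_force: 0.0
t: 9.6
eef_pos: [0.4344, 0.0265, 0.0746]
ee_rot: [-3.142, -0.0, -2.962]
force: [0.3, -0.3, -0.0]
width: 0.0007
gripper_force: 0.0
tilt 0.0235 yaw 0.177 n 69 51 res 0.07 0.10 -0.12249999999999994
```

```bash
python3 -m crank '[{"dx":0.0004,"dy":-0.002,"dz":0,"grip":-1,"twist":0},{"dx":0.0007,"dy":-0.004,"dz":0,"grip":-1,"twist":0},{"dx":0.001,"dy":-0.006,"dz":0,"grip":-1,"twist":0},{"dx":0.0014,"dy":-0.008,"dz":0,"grip":-1,"twist":0},{"dx":0.0018,"dy":-0.010,"dz":0,"grip":-1,"twist":0}]'
python3 -m crank '[{"dx":0.0004,"dy":-0.002,"dz":0,"grip":-1,"twist":0},{"dx":0.0007,"dy":-0.004,"dz":0,"grip":-1,"twist":0},{"dx":0.0007,"dy":-0.004,"dz":0,"grip":-1,"twist":0},{"dx":0,"dy":0,"dz":0,"grip":-1,"twist":0},{"dx":-0.0007,"dy":0.004,"dz":0,"grip":-1,"twist":0}]'
python3 -m crank '[{"dx":0,"dy":0,"dz":0,"grip":-1,"twist":0},{"dx":0,"dy":0,"dz":0,"grip":-1,"twist":0},{"dx":0,"dy":0,"dz":0,"grip":-1,"twist":0},{"dx":0,"dy":0,"dz":0,"grip":-1,"twist":0},{"dx":0,"dy":0,"dz":0,"grip":-1,"twist":0}]'
python3 look.py
```

```text
t: 10.12
eef_pos: [0.4364, 0.0164, 0.0746]
ee_rot: [3.141, 0.0, -2.963]
force: [-0.0, 2.0, 0.4]
width: 0.0004
gripper_force: 1.0
t: 10.53
eef_pos: [0.4353, 0.0205, 0.0745]
ee_rot: [-3.141, -0.0, -2.963]
force: [-0.6, -0.2, -0.2]
width: 0.0003
gripper_force: 0.0
t: 10.95
eef_pos: [0.4355, 0.0205, 0.0745]
ee_rot: [-3.142, -0.0, -2.962]
force: [0.3, -0.2, -0.1]
width: 0.0007
gripper_force: 0.0
tilt -0.0070 yaw 0.176 n 67 47 res 0.06 0.08 -0.12899999999999995
```

```bash
python3 look.py;for i in 1 ; do python3 -m crank '[{"dx":0,"dy":0,"dz":0,"grip":-1,"twist":0},{"dx":0,"dy":0,"dz":0,"grip":-1,"twist":0},{"dx":0,"dy":0,"dz":0,"grip":-1,"twist":0},{"dx":0,"dy":0,"dz":0,"grip":-1,"twist":0},{"dx":0,"dy":0,"dz":0,"grip":-1,"twist":0}]'; done;
for i in 1 2 3 4 5 6; do python3 look.py; done
```

```text
tilt 0.0029 yaw 0.178 n 63 47 res 0.05 0.09 -0.12899999999999995
t: 11.57
eef_pos: [0.4355, 0.0205, 0.0746]
ee_rot: [-3.142, -0.0, -2.963]
force: [0.4, 0.3, 0.2]
width: 0.0006
gripper_force: 0.0
tilt 0.0189 yaw 0.175 n 68 47 res 0.06 0.08 -0.12899999999999995
tilt 0.0050 yaw 0.175 n 66 47 res 0.04 0.08 -0.12899999999999995
tilt -0.0041 yaw 0.175 n 66 47 res 0.07 0.10 -0.12899999999999995
tilt 0.0142 yaw 0.175 n 67 47 res 0.06 0.09 -0.12899999999999995
tilt 0.0138 yaw 0.175 n 66 47 res 0.05 0.09 -0.12899999999999995
tilt -0.0053 yaw 0.176 n 66 47 res 0.06 0.08 -0.12899999999999995
```

The tube rocks between about -0.007 and +0.019 rad and no longer lies on a rest, so it's balanced. I'll move to above the punch while it settles.

```bash
python3 -m crank '[{"dx":-0.003,"dy":0.015,"dz":0,"grip":-1,"twist":0},{"dx":-0.003,"dy":0.015,"dz":0.035,"grip":-1,"twist":0},{"dx":-0.003,"dy":0.015,"dz":0.07,"grip":-1,"twist":0},{"dx":-0.003,"dy":0.015,"dz":0.105,"grip":-1,"twist":0},{"dx":-0.003,"dy":0.015,"dz":0.135,"grip":-1,"twist":0}]'
python3 look.py
python3 -m crank '[{"dx":0.005,"dy":-0.03,"dz":0,"grip":-1,"twist":0},{"dx":0.01,"dy":-0.065,"dz":0,"grip":-1,"twist":0},{"dx":0.017,"dy":-0.1,"dz":0,"grip":-1,"twist":0},{"dx":0.024,"dy":-0.14,"dz":0,"grip":-1,"twist":0},{"dx":0.032,"dy":-0.18,"dz":0,"grip":-1,"twist":0}]'
python3 -m crank '[{"dx":0,"dy":0,"dz":-0.01,"grip":-1,"twist":0},{"dx":0,"dy":0,"dz":-0.01,"grip":-1,"twist":0},{"dx":0,"dy":0,"dz":-0.01,"grip":-1,"twist":0},{"dx":0,"dy":0,"dz":-0.01,"grip":-1,"twist":0},{"dx":0,"dy":0,"dz":-0.01,"grip":-1,"twist":0}]'
python3 look.py; python3 look.py; python3 look.py
python3 - <<'E'
from h import *
a=snap('scene','s2');b=snap('top','t2')
z=lambda im,v,u:cv2.resize(im[v:v+100,u:u+160,::-1],(640,400),interpolation=2)
cv2.imwrite('pics/c2.png',np.vstack([z(a,170,170)[:300],z(b,205,200)[:300]]))
E
```

```text
t: 12.58
eef_pos: [0.4326, 0.0355, 0.212]
ee_rot: [3.142, 0.001, -2.962]
force: [1.8, 0.9, -0.1]
width: 0.0004
gripper_force: 0.0
tilt 0.0157 yaw 0.174 n 68 62 res 0.03 0.11 -0.12899999999999995
t: 13.1
eef_pos: [0.4644, -0.146, 0.2096]
ee_rot: [3.141, 0.001, -2.961]
force: [1.0, 1.4, 0.0]
width: 0.0005
gripper_force: 0.0
t: 13.52
eef_pos: [0.4647, -0.1434, 0.2]
ee_rot: [-3.142, 0.001, -2.96]
force: [0.0, 0.0, 0.2]
width: 0.0005
gripper_force: 0.0
tilt 0.0070 yaw 0.147 n 70 34 res 1.50 2.99 -0.13399999999999995
tilt 0.0094 yaw 0.134 n 69 30 res 1.45 2.04 -0.13449999999999995
tilt -0.0026 yaw 0.142 n 69 29 res 1.56 1.65 -0.13599999999999995
```

View pics/c2.png

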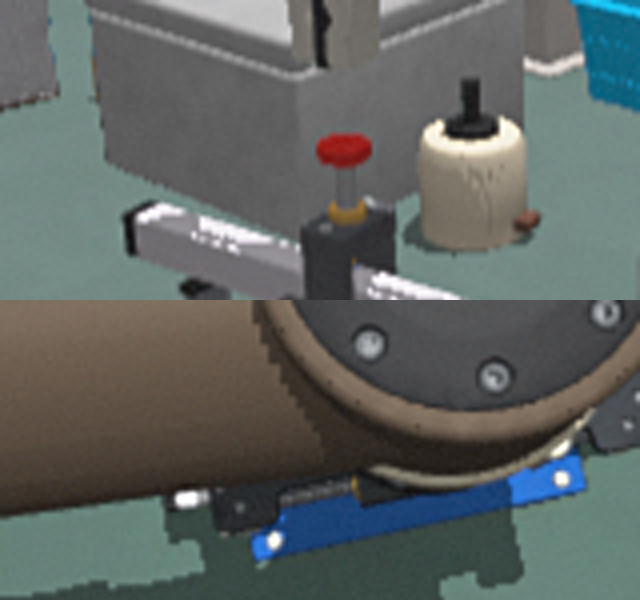

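The arm over the punch at crop (345,30) shades and hides the tube. I'll step aside, let the tube settle and measure it clearly.

```bash
python3 -m crank '[{"dx":-0.005,"dy":0.035,"dz":0,"grip":-1,"twist":0},{"dx":-0.01,"dy":0.07,"dz":0,"grip":-1,"twist":0},{"dx":-0.017,"dy":0.105,"dz":0,"grip":-1,"twist":0},{"dx":-0.024,"dy":0.14,"dz":0,"grip":-1,"twist":0},{"dx":-0.032,"dy":0.18,"dz":0,"grip":-1,"twist":0}]'
for i in 1 2 3 4 5 6; do python3 -m crank '[{"dx":0,"dy":0,"dz":0,"grip":-1,"twist":0},{"dx":0,"dy":0,"dz":0,"grip":-1,"twist":0},{"dx":0,"dy":0,"dz":0,"grip":-1,"twist":0},{"dx":0,"dy":0,"dz":0,"grip":-1,"twist":0},{"dx":0,"dy":0,"dz":0,"grip":-1,"twist":0}]' | head -1; python3 look.py; done; python3 look.py; python3 look.py
```

```text
t: 14.33
eef_pos: [0.432, 0.0365, 0.1997]
ee_rot: [3.142, 0.0, -2.963]
force: [1.0, 0.5, 0.1]
width: 0.0005
gripper_force: 0.0
t: 14.75
tilt 0.0058 yaw 0.175 n 70 60 res 0.04 0.10 -0.12899999999999995
t: 15.27
tilt 0.0056 yaw 0.175 n 68 59 res 0.03 0.09 -0.12899999999999995
t: 15.78
tilt 0.0036 yaw 0.176 n 68 58 res 0.04 0.10 -0.12899999999999995
t: 16.3
tilt 0.0017 yaw 0.175 n 68 57 res 0.04 0.10 -0.12899999999999995
t: 16.82
tilt 0.0007 yaw 0.175 n 68 58 res 0.03 0.09 -0.12899999999999995
t: 17.33
tilt 0.0017 yaw 0.176 n 68 57 res 0.05 0.08 -0.12899999999999995
tilt 0.0042 yaw 0.175 n 68 57 res 0.03 0.09 -0.12899999999999995
tilt 0.0008 yaw 0.175 n 69 57 res 0.02 0.09 -0.12899999999999995
```

The tube has settled level at about 0.002 rad. Next is pressing the punch.

```bash
python3 -m crank '[{"dx":0.005,"dy":-0.035,"dz":0,"grip":-1,"twist":0},{"dx":0.01,"dy":-0.07,"dz":0,"grip":-1,"twist":0},{"dx":0.017,"dy":-0.105,"dz":0,"grip":-1,"twist":0},{"dx":0.024,"dy":-0.14,"dz":0,"grip":-1,"twist":0},{"dx":0.0325,"dy":-0.181,"dz":0,"grip":-1,"twist":0}]'
python3 -m crank '[{"dx":0,"dy":0,"dz":-0.01,"grip":-1,"twist":0},{"dx":0,"dy":0,"dz":-0.02,"grip":-1,"twist":0},{"dx":0,"dy":0,"dz":-0.028,"grip":-1,"twist":0},{"dx":0,"dy":0,"dz":-0.034,"grip":-1,"twist":0},{"dx":0,"dy":0,"dz":-0.035,"grip":-1,"twist":0}]'
python3 -m crank '[{"dx":0,"dy":0,"dz":-0.0015,"grip":-1,"twist":0},{"dx":0,"dy":0,"dz":-0.003,"grip":-1,"twist":0},{"dx":0,"dy":0,"dz":-0.0045,"grip":-1,"twist":0},{"dx":0,"dy":0,"dz":-0.006,"grip":-1,"twist":0},{"dx":0,"dy":0,"dz":-0.0075,"grip":-1,"twist":0}]'
```

```text
t: 18.05
eef_pos: [0.4651, -0.1465, 0.1999]
ee_rot: [3.142, 0.001, -2.961]
force: [2.1, 0.7, -0.3]
width: 0.0006
gripper_force: 0.0
t: 18.47
eef_pos: [0.4642, -0.1443, 0.1632]
ee_rot: [3.141, -0.002, -2.961]
force: [-0.4, 0.4, -0.4]
width: 0.0009
gripper_force: 0.0
t: 18.88
eef_pos: [0.4655, -0.1449, 0.1574]
ee_rot: [-3.142, 0.001, -2.962]
force: [0.7, 1.1, 1.9]
width: 0.0006
gripper_force: 0.9
```

```bash
python3 -m crank '[{"dx":0,"dy":0,"dz":-0.002,"grip":-1,"twist":0},{"dx":0,"dy":0,"dz":-0.004,"grip":-1,"twist":0},{"dx":0,"dy":0,"dz":-0.006,"grip":-1,"twist":0},{"dx":0,"dy":0,"dz":-0.0075,"grip":-1,"twist":0},{"dx":0,"dy":0,"dz":-0.008,"grip":-1,"twist":0}]'
python3 -m crank '[{"dx":0,"dy":0,"dz":-0.0003,"grip":-1,"twist":0},{"dx":0,"dy":0,"dz":-0.0005,"grip":-1,"twist":0},{"dx":0,"dy":0,"dz":-0.0005,"grip":-1,"twist":0},{"dx":0,"dy":0,"dz":-0.0005,"grip":-1,"twist":0},{"dx":0,"dy":0,"dz":-0.0005,"grip":-1,"twist":0}]'
```

```text
t: 19.3
eef_pos: [0.4655, -0.1451, 0.1492]
ee_rot: [3.142, 0.001, -2.962]
force: [-0.4, 4.8, 5.3]
width: 0.0003
gripper_force: 3.0
t: 19.72
eef_pos: [0.4655, -0.1451, 0.1489]
ee_rot: [3.142, 0.001, -2.962]
force: [0.1, 4.2, 6.4]
width: 0.0004
gripper_force: 3.1
```

```bash
python3 -m crank '[{"dx":0,"dy":0,"dz":0.002,"grip":-1,"twist":0},{"dx":0,"dy":0,"dz":0.004,"grip":-1,"twist":0},{"dx":0,"dy":0,"dz":0.006,"grip":-1,"twist":0},{"dx":0,"dy":0,"dz":0.008,"grip":-1,"twist":0},{"dx":0,"dy":0,"dz":0.010,"grip":-1,"twist":0}]'
python3 -m crank '[{"dx":0,"dy":0,"dz":0.003,"grip":-1,"twist":0},{"dx":0,"dy":0,"dz":0.006,"grip":-1,"twist":0},{"dx":0,"dy":0,"dz":0.015,"grip":-1,"twist":0},{"dx":0,"dy":0,"dz":0.03,"grip":-1,"twist":0},{"dx":0,"dy":0,"dz":0.045,"grip":-1,"twist":0}]'
python3 -m crank '[{"dx":-0.005,"dy":0.035,"dz":0,"grip":-1,"twist":0},{"dx":-0.01,"dy":0.07,"dz":0,"grip":-1,"twist":0},{"dx":-0.017,"dy":0.105,"dz":0,"grip":-1,"twist":0},{"dx":-0.024,"dy":0.14,"dz":0,"grip":-1,"twist":0},{"dx":-0.032,"dy":0.18,"dz":0,"grip":-1,"twist":0}]'
for i in 1 2 3 4 5 6 7 8; do python3 -m crank '[{"dx":0,"dy":0,"dz":0,"grip":-1,"twist":0},{"dx":0,"dy":0,"dz":0,"grip":-1,"twist":0},{"dx":0,"dy":0,"dz":0,"grip":-1,"twist":0},{"dx":0,"dy":0,"dz":0,"grip":-1,"twist":0},{"dx":0,"dy":0,"dz":0,"grip":-1,"twist":0}]' | head -1; python3 look.py; done
python3 - <<'E'
from h import *
a=snap('scene','s3');b=snap('top','t3')
z=lambda im,v,u:cv2.resize(im[v:v+100,u:u+160,::-1],(640,400),interpolation=2)
cv2.imwrite('pics/c3.png',np.vstack([z(a,190,170)[:300],z(b,205,200)[:300]]))
E
```

```text
t: 20.13
eef_pos: [0.465, -0.1455, 0.1587]
ee_rot: [-3.141, -0.0, -2.962]
force: [2.0, 1.1, 1.4]
width: 0.0005
gripper_force: 0.8
t: 20.55
eef_pos: [0.4641, -0.1454, 0.204]
ee_rot: [3.141, -0.002, -2.963]
force: [1.6, 0.4, -0.2]
width: 0.0004
gripper_force: 0.0
t: 20.97
eef_pos: [0.4321, 0.0354, 0.204]
ee_rot: [-3.141, -0.0, -2.964]
force: [2.1, 0.4, 0.4]
width: 0.0005
gripper_force: 0.0
t: 21.38
tilt 0.0030 yaw 0.175 n 68 58 res 0.05 0.09 -0.12899999999999995
t: 21.9
tilt 0.0020 yaw 0.175 n 69 58 res 0.03 0.10 -0.12899999999999995
t: 22.42
tilt 0.0025 yaw 0.175 n 68 58 res 0.03 0.09 -0.12899999999999995
t: 22.93
tilt 0.0025 yaw 0.175 n 68 58 res 0.04 0.10 -0.12899999999999995
t: 23.45
tilt 0.0033 yaw 0.175 n 68 58 res 0.04 0.10 -0.12899999999999995
t: 23.97
tilt 0.0028 yaw 0.175 n 68 58 res 0.04 0.09 -0.12899999999999995
t: 24.48
tilt 0.0032 yaw 0.175 n 68 58 res 0.04 0.10 -0.12899999999999995
t: 25.0
tilt 0.0019 yaw 0.176 n 67 58 res 0.03 0.10 -0.12899999999999995
```

View pics/c3.png

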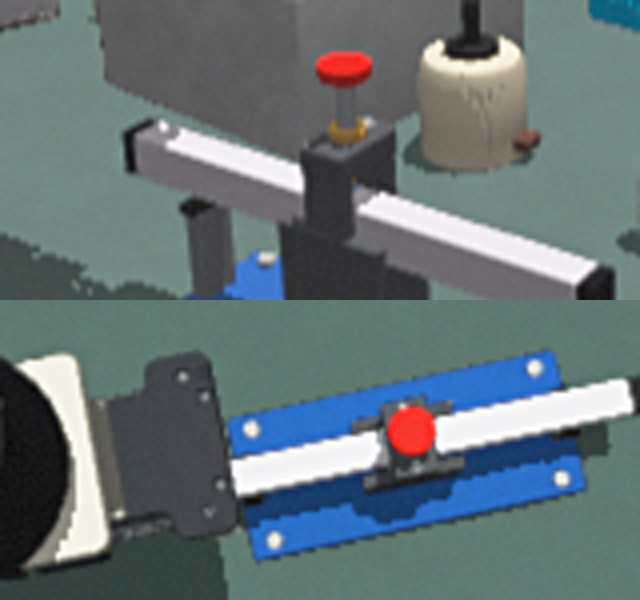

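The tube lies level, clear of the left rest at crop (205,205). The punch is back up at (345,68), and the arm is clear.

```bash
python3 -c "
from station import arm
print(arm.job_done())"
```

```text
the job is handed in; nothing more can be done
None
```

The tube balances level by itself (within about 0.003 rad, steady for about 4 s after release), the punch was pressed with about 6.4 N and sprang back, the arm is clear, and the job was handed in at about 25 s; I did not see the mark itself.

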